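Pull the wrong carton from the middle of the stack

ROBOT

A 6-joint arm with a two-finger parallel gripper is mounted at the origin on the work surface. World frame = base frame: x ahead of the robot, y to its left, z up, the work surface at z = 0. Lengths are in m, angles in rad, forces in N, time in s.
With the tool pointing down it reaches from about 0.225 to 0.875 m from the base axis. Payload 3.4 kg.
Tool frame: the origin (TCP) lies on the centre line of the jaws, within the pads' length; the fingertips stand 11 mm ahead of it and the grasp point (between the pads) lies 8 mm behind it; z points along the fingers, y is the line along which they close (so a half turn about z gives the same grasp; the last joint's range is limited). The gripper opens to 85 mm and grips with 20 to 120 N. Pads are 22 mm wide; open, the fingers measure 114 mm over their backs; the gripper's body (76 mm by 85 mm) begins 54 mm behind the grasp point. The pads swing forward as they close: fully open they stand 13 mm farther back than shut.
Start: joints at [-1.293, 0.276, 1.505, -0, 1.361, -0.121], TCP at [0.223, -0.53, 0.216] pointing down, gripper open.
Joint ranges: [-2.89, 2.89], [-0.75, 2.08], [0.22, 2.7], [-1.18, 4.32], [0.11, 2.71], [-2.7, 2.7]. Speed limits (rad/s): [2.57, 2.57, 3.14, 3.14, 3.14, 3.14].

INTERFACE

Orientations are given as a unit quaternion [w, x, y, z].
In Python, from rig import manip, eyes, job gives the robot as it stands.
- The arm moves only by the tool drive_tool, never from a script. Its argument "rows" is a list of rows, each a list of 3 entries, a list of its own where there are three numbers: the turn, a rotation vector about the world's x, y, z in rad, then the shift along the world's x, y, z in cm, then the finger opening in cm, from 0 to 8.54. A call has 1 to 8 rows; each row shifts and turns the commanded pose from where the row before left it; what a row does not reach is not made up. A row lasts 1/8 s, in which the tool goes at most 62.5 mm and 10.7 degrees, less where a joint would pass 70% of its speed; a pose out of reach is approached as far as the arm can. A call is refused whole if a number of a shift passes 6.25 or a number of a turn 0.188, either way. A call with a gripper value outside its range is refused whole. The fingers move at their own pace and stop on an object; "force" is the grip in N (left out, the last holds). Time passes only in rows, so rows that do not move let the fingers close. It gives the time, the measured TCP pose, the force, the opening and the grip force at its end, in the units of the state.
- manip.get_state(): the state, without advancing time (a new reading comes with each control period).
- eyes.get_image(name): name is "scene" or "top" or "wrist"; returns the picture (480x640x3 uint8, red, green, blue); there is no depth.
- eyes.get_calibration(name): a dict with "camera_matrix" (3x3 intrinsics, pixels), "view" (4x4, takes a point from world to camera coordinates). Camera axes: x right, y up, looking along -z (the intrinsics and any distortion apply to the point x, -y, -z); pixel columns grow to the right and rows downward; lengths in m; the calibration is good to about 2 mm. A picture is of the moment at which its call begins: read the wrist's pose just before it. get_calibration takes no time and is no camera call; for the wrist camera it gives the pose at the moment of the call.
- job.sign_off(): hands the job in; it is judged then, once.
The state is a dict: "clock": time; "qpos": joint angles; "qd": joint speeds; "effort": joint torques, N m; "position": TCP position; "ee_rot": TCP orientation; "contact_force": force on the tool from outside, world axes, zero at the start; "moment": the same for the moment, N m; "width": finger opening in m; "gripper_force": force on a finger pad.
Only numpy, scipy, OpenCV 4.12 (cv2) and the standard library are available. Lean on these libraries where they do the work, as an engineer would, in place of code of your own. Each camera call takes 0.05 s, during which the arm holds its last target. There are 200 camera calls.

TASK

The orange food carton has been stacked between the two blue ones by mistake. Lift the upper blue carton off and clear of the stack, lay the orange carton flat on the floor of the red tote, and put the upper blue carton back, squarely on the other blue one, which stays where it is. Set the cartons down gently instead of dropping them, keep them right way up, and leave the tins, can, jars and bottle as they are.

Things in the scene. Friction and masses are not known exactly. Their poses are not given: they have to be found in the camera images.
- top_carton: The upper blue carton with white panels and a pale band at its +x end, 160 mm long (its x), 58 mm wide (its y), 48 mm high (its z), 0.28 to 0.56 kg, rigid and flat-faced. Origin: centre of its underside. It starts lying on the orange carton, roughly aligned with it (within about 6 mm and 0.1 rad).
- orange_carton: The orange carton with yellow panels and a yellow band at its +x end, 160 mm long (its x), 58 mm wide (its y), 48 mm high (its z), 0.28 to 0.56 kg, rigid and flat-faced. Origin: centre of its underside. It starts in the middle of the stack of three, on the lower blue carton, roughly aligned with it.
- bottom_carton: The lower blue carton, a twin of the upper one, 160 mm long (its x), 58 mm wide (its y), 48 mm high (its z), 0.28 to 0.56 kg, rigid and flat-faced. Origin: centre of its underside. It lies loose on the table, its x within 0.5 rad of the world's x, and is to stay there.
- tote: Red open tote fixed to the table, outside 240 mm (its x) by 300 mm (its y), 60 mm high; walls and floor 6 mm thick. Origin: centre of its underside, z up. Two tins stand in its +y end (y over 44 mm); the rest is empty. It stands across the centre line from the stack, either way round; the table between them, 0.5 m from the base and within 40 mm of the centre line on the stack's side, is free.
- tin_a: Loose bystander: a low round food tin with a green label, 84 mm in diameter, 35 mm high, standing in the tote beside its -x, +y corner. Origin: centre of its underside, z up.
- tin_b: Loose bystander: a low round food tin with a yellow label, 84 mm in diameter, 35 mm high, standing in the tote beside its +x, +y corner. Origin: centre of its underside, z up.
- red_can: Loose bystander: a food can with a red label, 75 mm in diameter, 82 mm high, standing on the table near the robot-side (-x) end of the stack, about 150 mm from the stack's centre. Origin: centre of its underside, z up.
- olive_jar: Loose bystander: a green glass jar with a red lid, 72 mm in diameter, 110 mm high, standing on the table beyond the free space. Origin: centre of its underside, z up.
- sauce_bottle: Loose bystander: an amber bottle with a green cap, 66 mm in diameter, 190 mm high, standing at the back of the table. Origin: centre of its underside, z up.
- pickle_jar: Loose bystander: a green glass jar with an orange lid, 76 mm in diameter, 130 mm high, standing at the back of the table. Origin: centre of its underside, z up.

How it is judged:
By the outcome, as a careful person would: the job done as asked, in the order asked, and still so for the second after the job is handed in, with the robot touching nothing.
It also fails if it takes over 67 s, if anything falls off the work surface, if the arm or the gripper's body presses on something with over 40 N, if the wrist force passes 120 N, or if a joint passes its speed limit or range.

## Working session

There is one attempt and no reset: what is moved stays moved. The work goes in short steps, Python scripts to look and compute and a tool call to move; the robot and the scene stay as the last step left them, time stands still between calls to the robot, and variables do not carry over. Pictures are saved under pics/ and viewed, at most 10 in all, crops included, and the job is handed in when it is done.

Besides the shell and the picture viewer there is one more tool, called after "Request:" by a JSON object that holds its "op" and its "data". drive_tool: Moves the arm, as the interface text tells. Its arguments: {"type":"object","properties":{"rows":{"type":"array"},"force":{"type":"number"}},"required":["rows"]}

```bash
ls; mkdir -p pics; python3 - <<'E'
from rig import manip, eyes, job
import cv2,numpy as np
s=manip.get_state()
for k,v in s.items(): print(k,np.round(v,4))
for n in("top","scene"):
    cv2.imwrite(f"pics/{n}0.png",eyes.get_image(n)[...,::-1])
    c=eyes.get_calibration(n);print(n,{k:np.round(v,4).tolist() for k,v in c.items()})
E
```

```text
pics
clock 0.0
qpos [-1.293   0.2766  1.5062 -0.      1.3607 -0.121 ]
qd [ 0.0008 -0.0012  0.0012  0.0002 -0.0001  0.0004]
effort [-8.00000e-04 -4.16782e+01 -2.45807e+01 -3.00000e-04  1.13000e-02
 -0.00000e+00]
position [ 0.2231 -0.5293  0.2153]
ee_rot [-9.000e-04  9.802e-01  1.981e-01 -1.000e-04]
contact_force [-0.3135 -0.007  -0.3161]
moment [-0.0134 -0.0044  0.025 ]
gripper_force 0.0
width 0.0853
top {'camera_matrix': [[500.5932, 0.0, 325.9841], [0.0, 500.5932, 235.2416], [0.0, 0.0, 1.0]], 'view': [[-0.007, -0.9998, 0.0169, 0.0065], [0.9975, -0.0057, 0.0706, -0.5687], [-0.0705, 0.0173, 0.9974, -1.2689], [0.0, 0.0, 0.0, 1.0]]}
scene {'camera_matrix': [[474.6988, 0.0, 317.8189], [0.0, 474.6988, 240.8672], [0.0, 0.0, 1.0]], 'view': [[0.8783, 0.478, 0.01, -0.5189], [-0.2627, 0.4649, 0.8455, 0.0431], [0.3995, -0.7452, 0.5339, -1.3877], [0.0, 0.0, 0.0, 1.0]]}
```

View pics/top0.png

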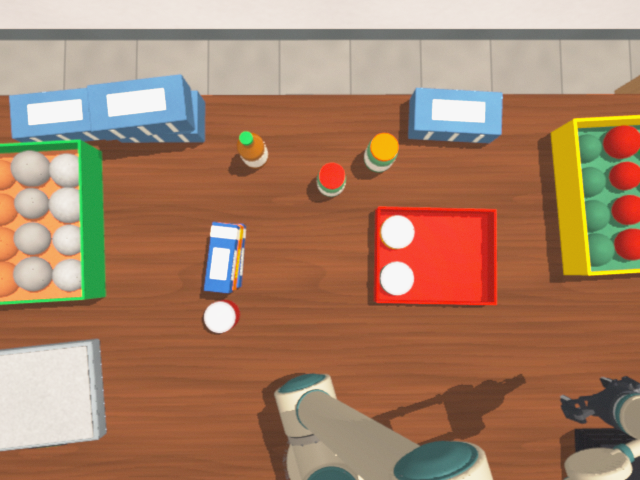

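View pics/scene0.png

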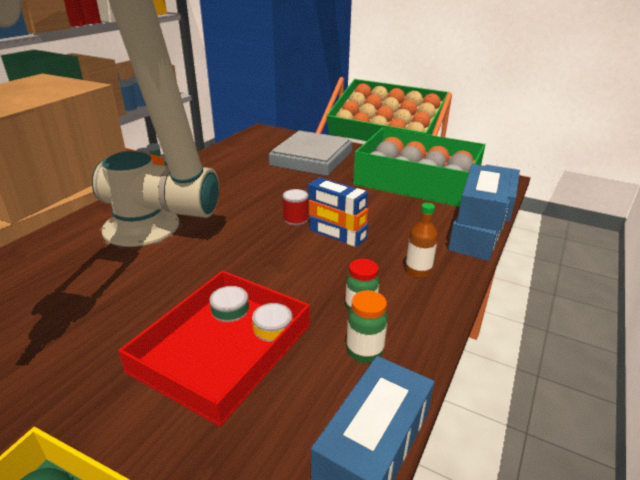

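The top view shows the stack at about (225,258), the red can at (220,317) and the tote at (437,256) with its tins on the stack's side. Next I'll enlarge the stack.

```bash
cat > h.py <<'E'
from rig import manip, eyes, job
import numpy as np, cv2
from scipy.spatial.transform import Rotation as R
def ray(name,uv,z,c=None):
    c=c or eyes.get_calibration(name); K=np.array(c["camera_matrix"]);V=np.array(c["view"])
    o=-V[:3,:3].T@V[:3,3]
    d=np.c_[np.array(uv,float),np.ones(len(uv))]@np.linalg.inv(K).T*[1,-1,-1]@V[:3,:3]
    return o+d*((z-o[2])/d[:,2])[:,None]
def proj(name,P,c=None):
    c=c or eyes.get_calibration(name); K=np.array(c["camera_matrix"]);V=np.array(c["view"])
    p=(np.atleast_2d(P)@V[:3,:3].T+V[:3,3])*[1,-1,-1]
    p=p@K.T; return p[:,:2]/p[:,2:]
E
python3 - <<'E'
import cv2,numpy as np
a=cv2.imread("pics/top0.png");b=cv2.imread("pics/scene0.png")
A=cv2.resize(a[215:305,195:255],None,fx=6,fy=6,interpolation=cv2.INTER_CUBIC)
B=cv2.resize(b[170:255,300:375],None,fx=5.5,fy=6.35,interpolation=cv2.INTER_CUBIC)
B=cv2.resize(B,(412,540))
cv2.imwrite("pics/crop1.png",np.hstack([A,B]))
E
```

```text
(no output)
```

View pics/crop1.png

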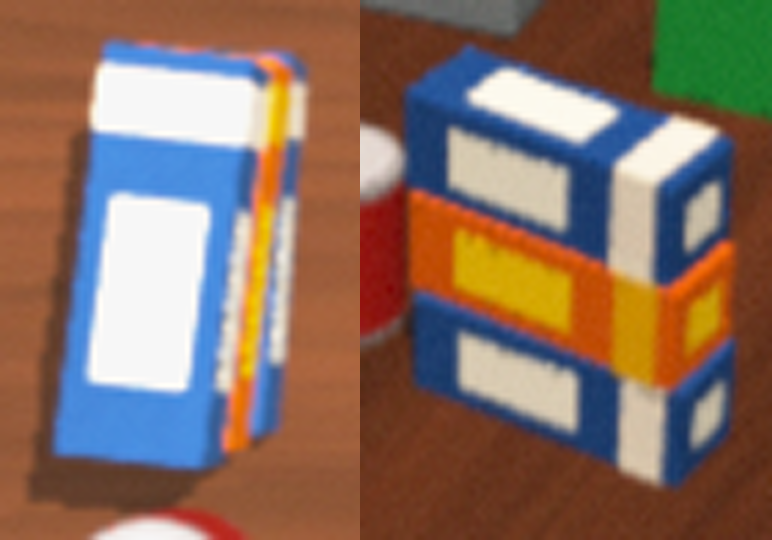

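The enlarged crop shows all three cartons with white/yellow bands at the far (+x) end, tilted a little. I'll fit each pose from corners read in both views.

```bash
cat > fit.py <<'E'
from h import *
from scipy.optimize import least_squares
def t(x,y): return ((x+.5)/6-.5+195,(y+.5)/6-.5+215)
def s(x,y): return ((x-360+.5)*75/412-.5+300,(y+.5)*85/540-.5+170)
# (view, uv, sx, sy, z)
D={'top':[('top',t(105,42),1,1,.144),('top',t(262,62),1,-1,.144),('top',t(53,455),-1,1,.144),('top',t(205,468),-1,-1,.144),
 ('scene',s(407,90),-1,-1,.144),('scene',s(470,45),-1,1,.144),('scene',s(657,184),1,-1,.144),('scene',s(733,140),1,1,.144),('scene',s(408,190),-1,-1,.096),('scene',s(660,285),1,-1,.096),('scene',s(733,243),1,1,.096)],
'orange':[('scene',s(410,192),-1,-1,.096),('scene',s(662,288),1,-1,.096),('scene',s(734,243),1,1,.096),('scene',s(413,292),-1,-1,.048),('scene',s(665,388),1,-1,.048),('scene',s(734,342),1,1,.048),('top',t(290,60),1,-1,.096),('top',t(243,450),-1,-1,.096)],
'bottom':[('scene',s(413,292),-1,-1,.048),('scene',s(667,388),1,-1,.048),('scene',s(734,342),1,1,.048),('scene',s(417,388),-1,-1,0),('scene',s(667,487),1,-1,0),('scene',s(734,437),1,1,0),('top',t(306,66),1,-1,.048),('top',t(275,432),-1,-1,.048)]}
C={n:eyes.get_calibration(n) for n in('top','scene')}
for k,L in D.items():
    def f(p):
        c,q=np.cos(p[2]),np.sin(p[2]); r=[]
        for n,uv,a,b,z in L:
            x,y=a*.08,b*.029
            r.append(proj(n,[p[0]+c*x-q*y,p[1]+q*x+c*y,z],C[n])[0]-uv)
        return np.ravel(r)
    o=least_squares(f,[.52,.25,0.],loss='soft_l1'); print(k,o.x.round(4),f(o.x).reshape(-1,2).round(1).tolist())
print('tote rim',ray('top',[(376,208),(496,209),(496,304),(376,302)],.06).round(3).tolist())
print('tins',ray('top',[(397,232),(397,278)],.041).round(3).tolist())
print('can',ray('top',[(220,317)],.082).round(3).tolist(),'olive',ray('top',[(332,173)],.11).round(3).tolist(),'bottle',ray('top',[(246,138)],.19).round(3))
E
python3 fit.py
```

```text
top [ 0.5116  0.249  -0.1322] [[0.9, -0.6], [-0.4, -0.8], [-0.2, -0.7], [-0.5, 0.3], [-1.5, -0.6], [-0.6, -0.5], [2.1, 0.7], [-0.2, -0.3], [-1.6, -0.9], [0.6, 1.0], [-1.4, -0.7]]
orange [ 0.5173  0.2448 -0.1265] [[-1.0, -0.0], [1.6, 1.6], [-0.2, 0.3], [-1.5, -0.8], [0.2, 1.4], [-1.3, 0.0], [-0.4, -1.1], [-1.3, -0.1]]
bottom [ 0.5212  0.2432 -0.1024] [[-0.8, 0.1], [1.4, 1.9], [-0.2, 0.3], [-1.6, -0.6], [0.5, 1.2], [-1.3, -0.0], [-0.3, -2.2], [-1.9, 0.4]]
tote rim [[0.634, -0.122, 0.06], [0.63, -0.425, 0.06], [0.392, -0.418, 0.06], [0.4, -0.119, 0.06]]
tins [[0.575, -0.177, 0.041], [0.458, -0.175, 0.041]]
can [[0.368, 0.261, 0.082]] olive [[0.713, -0.011, 0.11]] bottle [[0.778 0.185 0.19 ]]
```

Request:
{"op": "drive_tool", "data": {"rows": [[[0,0,-0.066],[1.0,3,1.2],8.5],[[0,0,-0.066],[2.0,5,1.2],8.5],[[0,0,-0.066],[2.0,5,1.2],8.5],[[0,0,-0.066],[2.0,5,1.2],8.5],[[0,0,-0.066],[2.0,5,1.2],8.5],[[0,0,-0.066],[2.0,5,1.0],8.5],[[0,0,-0.066],[2.0,5,0.5],8.5],[[0,0,-0.066],[2.0,5,0.5],8.5]]}}

```text
clock: 1.1
position: [0.3735, -0.1482, 0.2963]
ee_rot: [0.0, 0.998, -0.066, 0.0]
contact_force: [1.0, -1.1, -0.0]
width: 0.0852
gripper_force: 0.0
```

Request:
{"op": "drive_tool", "data": {"rows": [[[0,0,0],[2.0,5,0.3],8.5],[[0,0,0],[2.0,5,0],8.5],[[0,0,0],[2.0,5,0],8.5],[[0,0,0],[2.0,5,0],8.5],[[0,0,0],[2.0,5,0],8.5],[[0,0,0],[2.0,5,0],8.5],[[0,0,0],[1.5,5,0],8.5],[[0,0,0],[0.4,4,0],8.5]]}}

```text
clock: 2.1
position: [0.5127, 0.2421, 0.2983]
ee_rot: [0.0, 0.998, -0.064, -0.001]
contact_force: [-0.3, -1.2, 0.1]
width: 0.0847
gripper_force: 0.0
```

```bash
cat > st.py <<'E'
from h import *
def st():
    s=manip.get_state(); X=R.from_quat(np.roll(s["ee_rot"],-1)).as_matrix()
    print('t',round(s["clock"],2),'p',np.round(s["position"],4),'yaw',round(np.arctan2(X[1,0],X[0,0]),4),'z',X[:,2].round(4),'q',np.round(s["qpos"],2),'F',np.round(s["contact_force"],1),'w',round(float(s["width"]),4),'g',np.round(s["gripper_force"],1)); return s
E
python3 - <<'E'
from st import *
st(); cv2.imwrite("pics/w1.png",eyes.get_image("wrist")[...,::-1])
c=eyes.get_calibration("wrist");print(c);
E
```

```text
t 2.1 p [0.5127 0.2421 0.2983] yaw -0.1283 z [-1.1e-03 -4.0e-04 -1.0e+00] q [ 0.32  0.23  1.37 -0.    1.54  2.02] F [-0.3 -1.2  0.1] w 0.0847 g 0.0
{'camera_matrix': array([[421.25556831,   0.        , 315.23680796],
       [  0.        , 421.25556831, 237.60930581],
       [  0.        ,   0.        ,   1.        ]]), 'view': array([[-0.12511944, -0.99212724, -0.00535467,  0.31018921],
       [ 0.9457064 , -0.11762992, -0.30298946, -0.39115679],
       [ 0.29997423, -0.04297382,  0.95297886, -0.59862897],
       [ 0.        ,  0.        ,  0.        ,  1.        ]])}
```

View pics/w1.png

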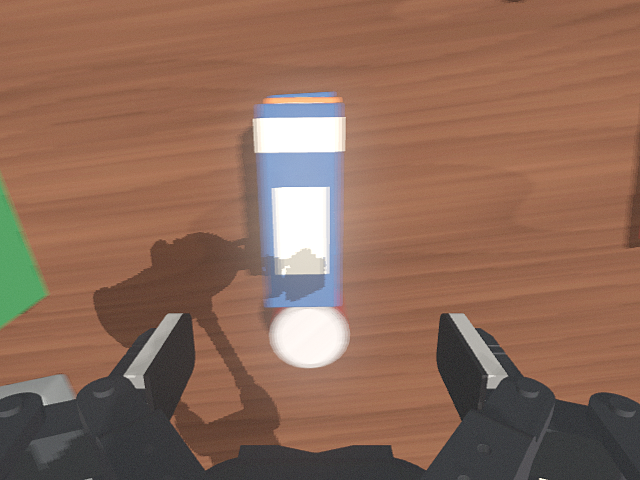

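The wrist view is slightly blurred. The carton top's corners are at about (256,104), (344,104), (265,306) and (341,306), and the can is at (310,335). I'll check these against the fit.

```bash
python3 - <<'E'
from st import *
cv2.imwrite("pics/w2.png",eyes.get_image("wrist")[...,::-1]); st()
c=eyes.get_calibration("wrist")
P=ray('wrist',[(255,104),(345,104),(265,306),(341,306)],.144,c);print(P.round(4).tolist(),P.mean(0))
f=(P[0]+P[1])/2-(P[2]+P[3])/2;print(np.hypot(*f[:2]),np.arctan2(f[1],f[0]))
a=cv2.imread("pics/w2.png")[80:380,220:380]; cv2.imwrite("pics/w2c.png",cv2.resize(a,None,fx=2,fy=2,interpolation=cv2.INTER_CUBIC))
E
```

```text
t 2.2 p [0.5122 0.2439 0.298 ] yaw -0.1248 z [-0.0018  0.0016 -1.    ] q [0.32 0.23 1.37 0.   1.54 2.02] F [-0.3 -0.9 -0.2] w 0.0849 g 0.0
[[0.593, 0.2759, 0.144], [0.5852, 0.2133, 0.144], [0.4374, 0.2941, 0.144], [0.4298, 0.2327, 0.144]] [0.5113558  0.25399148 0.144     ]
0.15660392886337252 -0.1202129477705025
```

View pics/w2c.png

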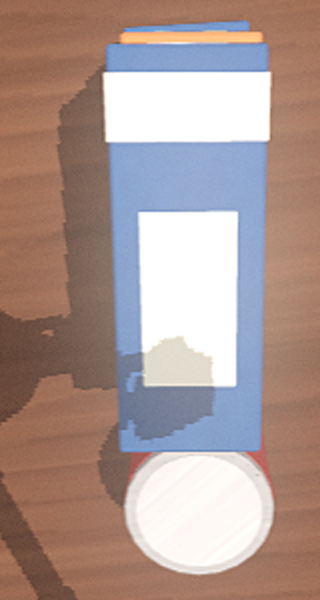

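The settled view puts the top corners at crop (104,43), (268,43), (121,451) and (262,451). The orange far edge is at row 33 and the lower blue far right corner at (249,22).

```bash
python3 - <<'E'
from st import *
st();c=eyes.get_calibration("wrist")
u=lambda L:[(x/2+220-.25,y/2+80-.25) for x,y in L]
P=ray('wrist',u([(104,43),(268,43),(121,451),(262,451)]),.144,c);print(P.round(4).tolist(),P.mean(0))
f=(P[0]+P[1])/2-(P[2]+P[3])/2;print(np.hypot(*f[:2]),np.arctan2(f[1],f[0]))
for n,z,L in(('o',.096,[(120,32),(264,31)]),('b',.048,[(122,30),(249,21)])):
    Q=ray('wrist',u(L),z,c);g=Q[0]-Q[1];print(n,Q.round(4).tolist(),np.hypot(*g[:2]),np.arctan2(-g[0],g[1]))
print(ray('wrist',u([(198,511)]),.082,c))
E
```

```text
t 2.2 p [0.5122 0.2439 0.298 ] yaw -0.1248 z [-0.0018  0.0016 -1.    ] q [0.32 0.23 1.37 0.   1.54 2.02] F [-0.3 -0.9 -0.2] w 0.0849 g 0.0
[[0.5934, 0.264, 0.144], [0.5862, 0.2071, 0.144], [0.4366, 0.2816, 0.144], [0.4295, 0.2248, 0.144]] [0.51141422 0.2443568  0.144     ]
0.15776552926527654 -0.11245591874838022
o [[0.5976, 0.2616, 0.096], [0.5907, 0.2041, 0.096]] 0.05793010363291381 -0.11828015263326627
b [[0.5996, 0.2644, 0.048], [0.5963, 0.2065, 0.048]] 0.057967455187330444 -0.05795842338823385
[[0.36871742 0.25804379 0.082     ]]
```

Request:
{"op": "drive_tool", "data": {"rows": [[[0,0,0.01],[-0.1,0,-4],8.5],[[0,0,0],[0,0,-4],8.5],[[0,0,0],[0,0,-4],8.5],[[0,0,0],[0,0,-3],8.5],[[0,0,0],[0,0,-2],8.5],[[0,0,0],[0,0,-1.1],8.5],[[0,0,0],[0,0,0],8.5],[[0,0,0],[0,0,0],8.5]], "force": 50}}

```text
clock: 3.2
position: [0.512, 0.2401, 0.1191]
ee_rot: [-0.0, 0.998, -0.06, 0.001]
contact_force: [-0.4, -0.5, -0.7]
width: 0.0849
gripper_force: 0.0
```

```bash
python3 -c "
from st import *
st()"
```

```text
t 3.2 p [0.512  0.2401 0.1191] yaw -0.1194 z [ 1.7e-03  4.0e-04 -1.0e+00] q [ 0.32  0.33  1.68 -0.    1.13  2.01] F [-0.4 -0.5 -0.7] w 0.0849 g 0.0
```

Request:
{"op": "drive_tool", "data": {"rows": [[[0,0,0],[0,0.3,0],8.5],[[0,0,0],[0,0,0],8.5],[[0,0,0],[0,0,0],6.5],[[0,0,0],[0,0,0],5],[[0,0,0],[0,0,0],5],[[0,0,0],[0,0,0],5]], "force": 50}}

```text
clock: 3.95
position: [0.5122, 0.244, 0.1194]
ee_rot: [-0.001, 0.998, -0.06, 0.001]
contact_force: [0.4, 3.1, 6.1]
width: 0.056
gripper_force: 53.5
```

Request:
{"op": "drive_tool", "data": {"rows": [[[0,0,0],[0,0,0.5],5],[[0,0,0],[0,0,1.5],5],[[0,0,0],[0,0,2],5],[[0,0,0],[0,-0.5,2],5],[[0,0,0],[-0.2,-2.5,0],5],[[0,0,0],[-0.2,-4,0],5],[[0,0,0],[-0.2,-4.5,0],5],[[0,0,0],[-0.2,-4.5,-1],5]]}}

```text
clock: 4.95
position: [0.5035, 0.0816, 0.169]
ee_rot: [0.0, 0.998, -0.059, 0.001]
contact_force: [0.8, -0.3, -5.4]
width: 0.0564
gripper_force: 54.6
```

Request:
{"op": "drive_tool", "data": {"rows": [[[0,0,0],[-0.2,-3.5,-2],5],[[0,0,0],[-0.2,-2.0,-3],5],[[0,0,0],[0,-0.9,-3],5],[[0,0,0],[0,0,-2.5],5],[[0,0,0],[0,0,-1.5],5],[[0,0,0],[0,0,-1],5],[[0,0,0],[0,0,0],5],[[0,0,0],[0,0,0],5]]}}

```text
clock: 5.95
position: [0.4999, 0.0191, 0.0389]
ee_rot: [0.0, 0.998, -0.059, 0.001]
contact_force: [0.7, 0.3, -4.0]
width: 0.0562
gripper_force: 54.7
```

```bash
python3 -c "
from st import *
st()
a=eyes.get_image('scene')[...,::-1];b=eyes.get_image('wrist')[...,::-1]
cv2.imwrite('pics/s3.png',cv2.resize(np.hstack([a,b]),(800,300)))
st()"
```

```text
t 5.95 p [0.4999 0.0191 0.0389] yaw -0.119 z [ 1.3e-03 -3.0e-04 -1.0e+00] q [-0.1   0.33  1.92 -0.    0.89  1.59] F [ 0.7  0.3 -4. ] w 0.0562 g 54.7
t 6.05 p [0.5    0.0191 0.039 ] yaw -0.119 z [ 1.6e-03 -3.0e-04 -1.0e+00] q [-0.1   0.33  1.92 -0.    0.88  1.59] F [ 0.1 -0.2 -5.3] w 0.056 g 54.7
```

View pics/s3.png

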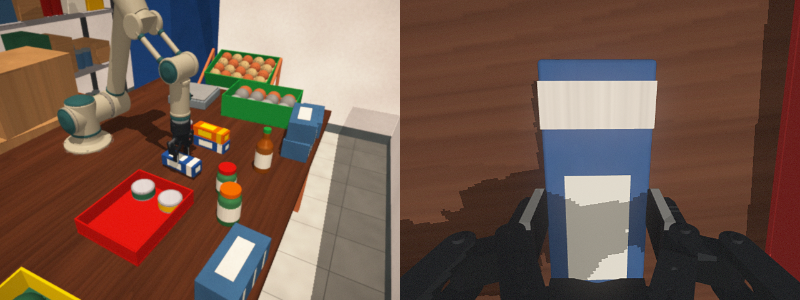

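The carton is held level, just over the free table, and the orange one is still on the stack. I'll lower it gently.

Request:
{"op": "drive_tool", "data": {"rows": [[[0,0,0],[0,0,-0.7],5],[[0,0,0],[0,0,-0.4],5],[[0,0,0],[0,0,-0.2],5],[[0,0,0],[0,0,-0.1],5],[[0,0,0],[0,0,0],5],[[0,0,0],[0,0,0],5]]}}

```text
clock: 6.8
position: [0.4994, 0.0191, 0.0243]
ee_rot: [0.0, 0.998, -0.06, 0.0]
contact_force: [-0.2, 0.0, -5.1]
width: 0.0562
gripper_force: 54.7
```

Request:
{"op": "drive_tool", "data": {"rows": [[[0,0,0],[0,0,-0.1],5],[[0,0,0],[0,0,0],5],[[0,0,0],[0,0,-0.1],5],[[0,0,0],[0,0,0],5]]}}

```text
clock: 7.3
position: [0.4995, 0.0191, 0.0234]
ee_rot: [0.0, 0.998, -0.06, 0.0]
contact_force: [-2.2, 0.5, 5.8]
width: 0.0558
gripper_force: 55.9
```

Request:
{"op": "drive_tool", "data": {"rows": [[[0,0,0],[0,0,0],7],[[0,0,0],[0,0,0],8.5],[[0,0,0],[0,0,0],8.5],[[0,0,0],[0,0,1.5],8.5],[[0,0,0],[0,0,4],8.5],[[0,0,0],[0,0,5],8.5],[[0,0,0],[0.2,2,5],8.5],[[0,0,0],[0.2,4,4],8.5]]}}

```text
clock: 8.3
position: [0.5041, 0.0787, 0.2195]
ee_rot: [0.0, 0.998, -0.061, 0.001]
contact_force: [2.0, 0.1, -0.9]
width: 0.0848
gripper_force: 0.0
```

Request:
{"op": "drive_tool", "data": {"rows": [[[0,0,0],[0.2,5,3],8.5],[[0,0,0],[0.2,5,0],8.5],[[0,0,0],[0.2,3.3,0],8.5],[[0,0,0],[0.5,2,0],8.5],[[0,0,0],[0,1,0],8.5],[[0,0,0],[0,0,0],8.5],[[0,0,0],[0,0,0],8.5],[[0,0,0],[0,0,0],8.5]]}}

```text
clock: 9.3
position: [0.5143, 0.2411, 0.2473]
ee_rot: [0.0, 0.998, -0.06, 0.0]
contact_force: [-1.0, 0.2, 0.3]
width: 0.0849
gripper_force: 0.0
```

```bash
python3 -c "
from st import *
st()
b=eyes.get_image('wrist')[...,::-1]
cv2.imwrite('pics/w4.png',b);cv2.imwrite('pics/w4c.png',cv2.resize(b[60:360,200:430],None,fx=2,fy=2,interpolation=cv2.INTER_CUBIC))
t=eyes.get_image('top')[...,::-1];cv2.imwrite('pics/t4.png',t)
st()"
```

```text
t 9.3 p [0.5143 0.2411 0.2473] yaw -0.1205 z [ 0.e+00 -4.e-04 -1.e+00] q [ 0.32  0.25  1.46 -0.    1.43  2.01] F [-1.   0.2  0.3] w 0.0849 g 0.0
t 9.4 p [0.5144 0.2414 0.2474] yaw -0.1202 z [ 2.e-04 -2.e-04 -1.e+00] q [ 0.32  0.25  1.46 -0.    1.43  2.01] F [-0.  0. -1.] w 0.0852 g 0.0
```

View pics/w4c.png

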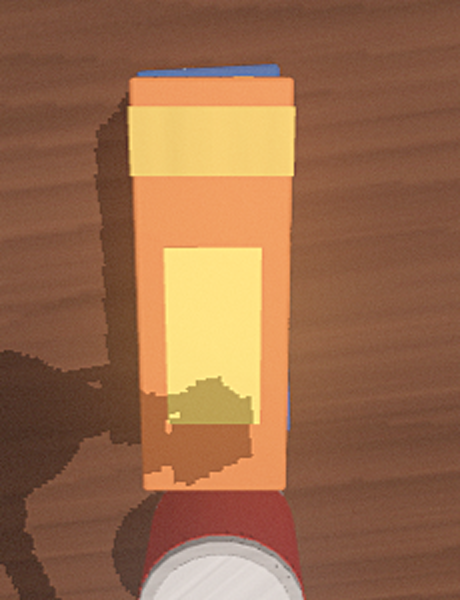

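The orange carton's top corners are at crop (129,77), (294,77), (143,490) and (286,490). The lower blue far edge runs from (138,71) to (279,65).

```bash
python3 - <<'E'
from st import *
c=eyes.get_calibration("wrist")
u=lambda L:[(x/2+200-.25,y/2+60-.25) for x,y in L]
P=ray('wrist',u([(129,77),(294,77),(143,490),(286,490)]),.096,c);print(P.round(4).tolist(),P.mean(0))
f=(P[0]+P[1])/2-(P[2]+P[3])/2;print(np.hypot(*f[:2]),np.arctan2(f[1],f[0]))
Q=ray('wrist',u([(138,71),(279,65)]),.048,c);g=Q[0]-Q[1];print(Q.round(4).tolist(),np.hypot(*g[:2]),np.arctan2(-g[0],g[1]),Q.mean(0))
E
```

```text
[[0.5982, 0.2662, 0.096], [0.5914, 0.2095, 0.096], [0.4415, 0.2852, 0.096], [0.4346, 0.2281, 0.096]] [0.51642012 0.24723091 0.096     ]
0.15788079464198776 -0.1195160937661728
[[0.6014, 0.2676, 0.048], [0.5969, 0.2115, 0.048]] 0.05633569094365457 -0.07996228234142766 [0.59910864 0.23956661 0.048     ]
```

Request:
{"op": "drive_tool", "data": {"rows": [[[0,0,0],[0.2,0.5,-4],8.5],[[0,0,0],[0,0,-4],8.5],[[0,0,0],[0,0,-4],8.5],[[0,0,0],[0,0,-3],8.5],[[0,0,0],[0,0,-2],8.5],[[0,0,0],[0,0,-0.6],8.5],[[0,0,0],[0,0,0],8.5],[[0,0,0],[0,0,0],8.5]], "force": 50}}

```text
clock: 10.4
position: [0.5171, 0.2473, 0.0723]
ee_rot: [-0.0, 0.998, -0.06, 0.001]
contact_force: [0.2, -0.2, 0.1]
width: 0.0847
gripper_force: 0.0
```

Request:
{"op": "drive_tool", "data": {"rows": [[[0,0,0],[0,0,0],6.5],[[0,0,0],[0,0,0],5],[[0,0,0],[0,0,0],5],[[0,0,0],[0,0,0],5],[[0,0,0],[0,0,0.3],5],[[0,0,0],[0,0,0.7],5],[[0,0,0],[0,0,2],5],[[0,0,0],[0,0,3],5]]}}

```text
clock: 11.4
position: [0.5151, 0.2466, 0.1306]
ee_rot: [0.001, 0.998, -0.06, -0.002]
contact_force: [0.5, 0.3, -2.5]
width: 0.056
gripper_force: 54.1
```

Request:
{"op": "drive_tool", "data": {"rows": [[[0,0,0],[0,-1,2.5],5],[[0,0,0.0125],[0,-3,2.5],5],[[0,0,0.0125],[0,-5,1],5],[[0,0,0.0125],[0,-5,0],5],[[0,0,0.0125],[0,-5,0],5],[[0,0,0.0125],[0,-5,0],5],[[0,0,0.0125],[0,-5,0],5],[[0,0,0.0125],[0,-5,0],5]]}}

```text
clock: 12.4
position: [0.5157, -0.0944, 0.1911]
ee_rot: [-0.0, 1.0, -0.016, -0.0]
contact_force: [1.2, 0.6, -2.9]
width: 0.0561
gripper_force: 54.2
```

Request:
{"op": "drive_tool", "data": {"rows": [[[0,0,0.0125],[0,-5,0],5],[[0,0,0],[0,-5,0],5],[[0,0,0],[0,-5,0],5],[[0,0,0],[0,-4,0],5],[[0,0,0],[0,-2.5,0],5],[[0,0,0],[0,-1.6,0],5],[[0,0,0],[0,0,-2],5],[[0,0,0],[0,0,0],5]]}}

```text
clock: 13.4
position: [0.5151, -0.3221, 0.1696]
ee_rot: [-0.002, 1.0, -0.009, -0.002]
contact_force: [-0.7, 0.7, -3.9]
width: 0.0554
gripper_force: 54.4
```

```bash
python3 -c "
from st import *
st()
a=eyes.get_image('scene')[...,::-1];b=eyes.get_image('wrist')[...,::-1]
cv2.imwrite('pics/s5.png',cv2.resize(np.hstack([a,b]),(800,300),interpolation=cv2.INTER_AREA))
cv2.imwrite('pics/w5.png',b)
c=eyes.get_calibration('wrist')
t0=np.array([.513,-.271]);r=-.02
M=np.array([[np.cos(r),-np.sin(r)],[np.sin(r),np.cos(r)]])
print(proj('wrist',[[*(t0+M@[x,y]),.06] for x,y in((-.12,-.15),(.12,-.15),(.12,.15),(-.12,.15))],c).round())
st()"
```

```text
t 13.4 p [ 0.5151 -0.3221  0.1696] yaw -0.0186 z [-0.0036  0.0036 -1.    ] q [-0.67  0.36  1.5   0.    1.29  0.92] F [-0.7  0.7 -3.9] w 0.0554 g 54.4
[[445. 386.]
 [485.  33.]
 [-35.  32.]
 [ 45. 385.]]
t 13.5 p [ 0.5164 -0.323   0.1714] yaw -0.0182 z [-2.e-04  6.e-04 -1.e+00] q [-0.67  0.35  1.5   0.    1.29  0.92] F [-0.1 -0.5 -2.9] w 0.056 g 54.4
```

View pics/s5.png

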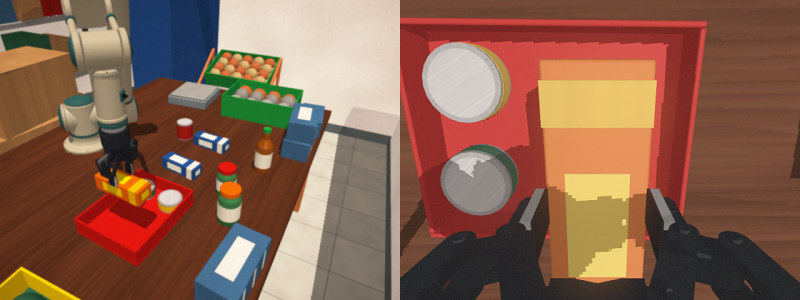

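The carton hangs level over the tote's empty part. The tote rim's far right corner is at about (490,40), 5–7 px from prediction. Lowering.

Request:
{"op": "drive_tool", "data": {"rows": [[[0,0,0],[-0.1,0,-3],5],[[0,0,0],[-0.1,0,-4],5],[[0,0,0],[0,0,-3],5],[[0,0,0],[0,0,-2],5],[[0,0,0],[0,0,-1.0],5],[[0,0,0],[0,0,-0.4],5],[[0,0,0],[0,0,-0.2],5],[[0,0,0],[0,0,0],5]]}}

```text
clock: 14.5
position: [0.5147, -0.3242, 0.036]
ee_rot: [0.0, 1.0, -0.01, 0.001]
contact_force: [-0.7, -0.2, -3.8]
width: 0.0556
gripper_force: 54.4
```

Request:
{"op": "drive_tool", "data": {"rows": [[[0,0,0],[0,0,-0.2],5],[[0,0,0],[0,0,-0.2],5],[[0,0,0],[0,0,-0.1],5],[[0,0,0],[0,0,0],5],[[0,0,0],[0,0,0],5]]}}

```text
clock: 15.12
position: [0.5142, -0.3239, 0.0306]
ee_rot: [0.0, 1.0, -0.01, 0.0]
contact_force: [-1.2, 0.7, 1.4]
width: 0.0561
gripper_force: 54.9
```

Request:
{"op": "drive_tool", "data": {"rows": [[[0,0,0],[0,0,-0.1],5],[[0,0,0],[0,0,0],5]]}}

```text
clock: 15.38
position: [0.5143, -0.3238, 0.0305]
ee_rot: [0.0, 1.0, -0.01, 0.0]
contact_force: [-3.0, 1.7, 7.2]
width: 0.056
gripper_force: 55.6
```

Request:
{"op": "drive_tool", "data": {"rows": [[[0,0,0],[0,0,0],7],[[0,0,0],[0,0,0],8.5],[[0,0,0],[0,0,0],8.5],[[0,0,0],[0,0,1.5],8.5],[[0,0,0],[0,0,4],8.5],[[0,0,0],[0,0,5],8.5],[[0,0,0],[0,2,5],8.5],[[0,0,0],[0,4,4],8.5]]}}

```text
clock: 16.38
position: [0.515, -0.2649, 0.2276]
ee_rot: [0.001, 1.0, -0.011, 0.002]
contact_force: [1.5, 1.2, -0.2]
width: 0.0852
gripper_force: 0.0
```

Request:
{"op": "drive_tool", "data": {"rows": [[[0,0,-0.0125],[0,5,0],8.5],[[0,0,-0.0125],[0,5,0],8.5],[[0,0,-0.0125],[0,5,0],8.5],[[0,0,-0.0125],[0,5,0],8.5],[[0,0,-0.0125],[0,5,0],8.5],[[0,0,-0.0125],[0,5,0],8.5],[[0,0,-0.0125],[0,5,0],8.5],[[0,0,-0.0125],[0,5,0],8.5]]}}

```text
clock: 17.38
position: [0.5143, 0.1377, 0.2255]
ee_rot: [-0.0, 0.998, -0.06, 0.001]
contact_force: [0.3, 0.5, 0.3]
width: 0.0853
gripper_force: 0.0
```

Request:
{"op": "drive_tool", "data": {"rows": [[[0,0,0],[0,5,0],8.5],[[0,0,0],[0,3,0],8.5],[[0,0,0],[0,1.9,0],8.5],[[0,0,0],[0,0.5,0],8.5],[[0,0,0],[0,0,0],8.5],[[0,0,0],[0,0,0],8.5],[[0,0,0],[0,0,0],8.5]]}}

```text
clock: 18.25
position: [0.5144, 0.2392, 0.2243]
ee_rot: [0.0, 0.998, -0.06, -0.0]
contact_force: [-0.6, 0.5, 0.8]
width: 0.085
gripper_force: 0.0
```

```bash
python3 -c "
from st import *
st()
b=eyes.get_image('wrist')[...,::-1]
t=eyes.get_image('top')[...,::-1]
cv2.imwrite('pics/w6.png',b)
A=cv2.resize(b[60:360,200:400],None,fx=2,fy=2,interpolation=cv2.INTER_CUBIC)
B=cv2.resize(t[190:340,200:500],(400,200));B=cv2.copyMakeBorder(B,0,400,0,0,cv2.BORDER_CONSTANT)
cv2.imwrite('pics/w6c.png',np.hstack([A,B]))
st()"
```

```text
t 18.25 p [0.5144 0.2392 0.2243] yaw -0.1205 z [-0.e+00 -3.e-04 -1.e+00] q [ 0.31  0.26  1.51 -0.    1.37  2.  ] F [-0.6  0.5  0.8] w 0.085 g 0.0
t 18.35 p [0.5144 0.2395 0.2243] yaw -0.1201 z [-0.e+00 -2.e-04 -1.e+00] q [ 0.31  0.26  1.51 -0.    1.37  2.  ] F [-1.1  0.4  0.4] w 0.0853 g 0.0
```

View pics/w6c.png

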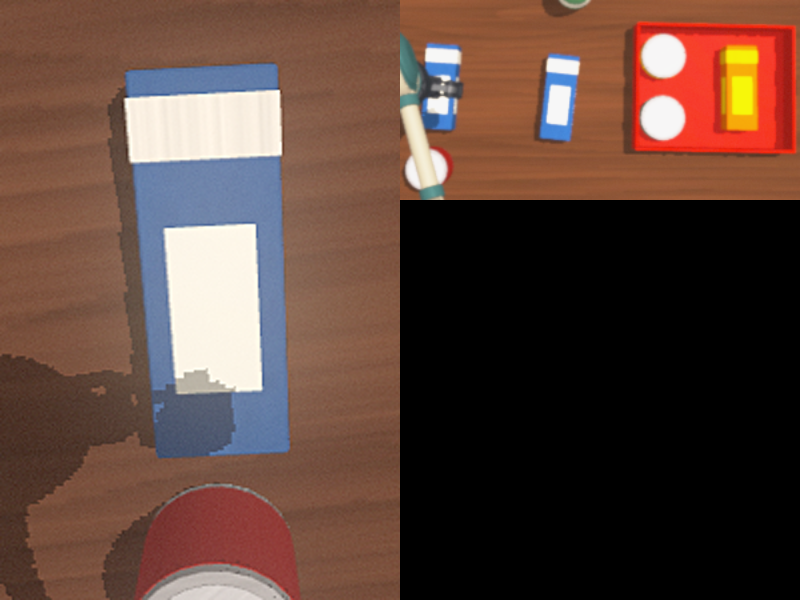

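The lower carton's corners are at crop (126,71), (278,64), (158,458) and (289,452). The orange carton lies in the tote clear of the tins and walls.

```bash
python3 - <<'E'
from st import *
c=eyes.get_calibration("wrist")
u=lambda L:[(x/2+200-.25,y/2+60-.25) for x,y in L]
P=ray('wrist',u([(126,71),(278,64),(158,458),(289,452)]),.048,c);print(P.round(4).tolist(),P.mean(0))
f=(P[0]+P[1])/2-(P[2]+P[3])/2;print(np.hypot(*f[:2]),np.arctan2(f[1],f[0]))
E
```

```text
[[0.6012, 0.2678, 0.048], [0.5968, 0.2112, 0.048], [0.4437, 0.2789, 0.048], [0.4398, 0.2227, 0.048]] [0.52037166 0.24517188 0.048     ]
0.15764657503032964 -0.0719349608995765
```

Request:
{"op": "drive_tool", "data": {"rows": [[[0,0,0],[-0.3,-3,0],8.5],[[0,0,0],[-0.3,-5,0],8.5],[[0,0,0],[-0.3,-5,0],8.5],[[0,0,0],[-0.3,-5,0],8.5],[[0,0,0],[-0.3,-3,-2],8.5],[[0,0,0],[0,-1,-3],8.5],[[0,0,0],[0,0,0],8.5],[[0,0,0],[0,0,0],8.5]]}}

```text
clock: 19.35
position: [0.4999, 0.0203, 0.1751]
ee_rot: [-0.0, 0.998, -0.06, 0.001]
contact_force: [1.0, -0.5, 0.1]
width: 0.085
gripper_force: 0.0
```

```bash
cat > edge.py <<'E'
from st import *
# fit a carton's top rectangle in the wrist picture by blue/white vs wood contrast
def fitrect(b,c,z,p0):
    from scipy.optimize import least_squares
    g=cv2.GaussianBlur(b.astype(float),(0,0),1.0); bl=g[...,0]-g[...,2]  # blue minus red: wood negative
    s=np.r_[np.linspace(-.9,-.4,15)]; D=np.linspace(-.008,.008,65); res=[]
    cs,sn=np.cos(p0[2]),np.sin(p0[2]); M=np.array([[cs,-sn],[sn,cs]])
    out=[]
    for ax,sg,r in((1,1,np.linspace(-.07,.05,30)),(1,-1,np.linspace(-.07,.05,30)),(0,1,np.linspace(-.02,.02,20)),(0,-1,np.linspace(-.02,.02,20))):
        for q in r:
            h=(.08,.029)[ax]; L=np.zeros((65,2)); L[:,ax]=sg*h+D; L[:,1-ax]=q
            W=np.c_[L@M.T+p0[:2],np.full(65,z)]; uv=proj('wrist',W,c).astype(np.float32)
            v=cv2.remap(bl.astype(np.float32),uv[None,:,0],uv[None,:,1],cv2.INTER_LINEAR)[0]
            d=np.abs(np.gradient(v)); i=d[2:-2].argmax()+2
            out.append((ax,sg,q,D[i]))
    o=np.array(out); e={}
    for ax in(0,1):
        for sg in(1,-1):
            k=(o[:,0]==ax)&(o[:,1]==sg); d=o[k,3]; m=abs(d-np.median(d))<.0015
            e[ax,sg]=np.polyfit(o[k,2][m],d[m],1); print(ax,sg,'offset mm',1e3*np.median(d).round(4),'slope',e[ax,sg][0].round(3),m.sum())
E
python3 - <<'E'
from edge import *
st(); b=eyes.get_image('wrist')[...,::-1]; cv2.imwrite('pics/w7.png',b); st()
fitrect(b,eyes.get_calibration('wrist'),.048,[.4987,.0191,-.12])
print('bottom check needs pose of then: skip')
E
```

```text
t 19.35 p [0.4999 0.0203 0.1751] yaw -0.1193 z [ 1.3e-03  1.0e-04 -1.0e+00] q [-0.1   0.19  1.73  0.    1.22  1.59] F [ 1.  -0.5  0.1] w 0.085 g 0.0
t 19.4 p [0.5002 0.0205 0.1754] yaw -0.1187 z [ 0.0022 -0.     -1.    ] q [-0.1   0.19  1.73  0.    1.22  1.59] F [-0.3  0.1 -0.4] w 0.0848 g 0.0
0 1 offset mm 0.3 slope 0.0 20
0 -1 offset mm 2.3 slope -0.008 20
1 1 offset mm 0.5 slope 0.005 30
1 -1 offset mm 1.2 slope 0.003 30
bottom check needs pose of then: skip
```

The carton lies where it was left, within 1 mm. Descending to regrasp.

Request:
{"op": "drive_tool", "data": {"rows": [[[0,0,0],[0,-0.05,-4],8.5],[[0,0,0],[0,0,-4],8.5],[[0,0,0],[0,0,-3.5],8.5],[[0,0,0],[0,0,-2.5],8.5],[[0,0,0],[0,0,-1.2],8.5],[[0,0,0],[0,0,0],8.5],[[0,0,0],[0,0,0],8.5]], "force": 50}}

```text
clock: 20.27
position: [0.5006, 0.0197, 0.0234]
ee_rot: [0.0, 0.998, -0.059, 0.001]
contact_force: [-0.6, 0.6, -0.2]
width: 0.085
gripper_force: 0.0
```

Request:
{"op": "drive_tool", "data": {"rows": [[[0,0,0],[0,0,0],6.5],[[0,0,0],[0,0,0],5],[[0,0,0],[0,0,0],5],[[0,0,0],[0,0,0],5]]}}

```text
clock: 20.78
position: [0.5, 0.0198, 0.0236]
ee_rot: [-0.0, 0.998, -0.06, 0.001]
contact_force: [-0.3, 1.2, 7.0]
width: 0.0559
gripper_force: 52.1
```

Request:
{"op": "drive_tool", "data": {"rows": [[[0,0,0],[0,0,0.5],5],[[0,0,0],[0,0,2],5],[[0,0,0],[0,0,4],5],[[0,0,0],[0,1,3.2],5],[[0,0,0.016],[0.5,3.5,0],5],[[0,0,0.016],[0.5,5,0],5],[[0,0,0.016],[0.5,5,0],5],[[0,0,0],[0.5,4,0],5]]}}

```text
clock: 21.78
position: [0.5183, 0.2061, 0.1185]
ee_rot: [0.0, 0.999, -0.035, -0.001]
contact_force: [0.6, -0.7, -5.4]
width: 0.0559
gripper_force: 55.3
```

Request:
{"op": "drive_tool", "data": {"rows": [[[0,0,0],[0,2.5,0],5],[[0,0,0],[0,1.5,0],5],[[0,0,0],[0,0,0],5],[[0,0,0],[0,0,0],5],[[0,0,0],[0,0,0],5]]}}

```text
clock: 22.4
position: [0.5192, 0.2434, 0.1192]
ee_rot: [0.0, 0.999, -0.036, -0.0]
contact_force: [-0.1, 0.0, -5.0]
width: 0.0558
gripper_force: 55.3
```

```bash
python3 - <<'E'
from edge import *
s=st(); b=eyes.get_image('wrist')[...,::-1]; cv2.imwrite('pics/w8.png',b); s=st()
p=s["position"]; fitrect(b,eyes.get_calibration('wrist'),p[2]-.0236+.048,[p[0],p[1],-.072])
E
```

```text
t 22.4 p [0.5192 0.2434 0.1192] yaw -0.0724 z [-3.e-04 -7.e-04 -1.e+00] q [ 0.32  0.34  1.66 -0.    1.14  1.96] F [-0.1  0.  -5. ] w 0.0558 g 55.3
t 22.45 p [0.5193 0.2436 0.1193] yaw -0.0724 z [-1.e-04 -4.e-04 -1.e+00] q [ 0.32  0.34  1.66 -0.    1.14  1.96] F [ 0.2  0.1 -5.3] w 0.0558 g 55.3
0 1 offset mm -1.5 slope 0.0 20
0 -1 offset mm -7.5 slope 0.0 20
1 1 offset mm -1.5 slope -0.005 24
1 -1 offset mm 0.3 slope -0.003 25
```

Request:
{"op": "drive_tool", "data": {"rows": [[[0,0,0],[0.16,0.2,-1.5],5],[[0,0,0],[0,0,-1.5],5],[[0,0,0],[0,0,-0.8],5],[[0,0,0],[0,0,-0.4],5],[[0,0,0],[0,0,-0.2],5],[[0,0,0],[0,0,0],5],[[0,0,0],[0,0,0],5]]}}

```text
clock: 23.32
position: [0.5212, 0.2467, 0.0756]
ee_rot: [-0.0, 0.999, -0.036, 0.0]
contact_force: [0.1, 0.3, -5.9]
width: 0.0562
gripper_force: 55.3
```

Request:
{"op": "drive_tool", "data": {"rows": [[[0,0,0],[0,-0.1,-0.1],5],[[0,0,0],[0,0,-0.1],5],[[0,0,0],[0,0,0],5],[[0,0,0],[0,0,-0.1],5],[[0,0,0],[0,0,0],5],[[0,0,0],[0,0,0],5]]}}

```text
clock: 24.08
position: [0.5209, 0.2456, 0.0722]
ee_rot: [0.0, 0.999, -0.036, 0.0]
contact_force: [-0.1, 0.3, -4.6]
width: 0.0561
gripper_force: 55.3
```

```bash
python3 -c "
from st import *
st()"
```

```text
t 24.07 p [0.5209 0.2456 0.0722] yaw -0.0712 z [ 0.e+00 -1.e-04 -1.e+00] q [ 0.32  0.39  1.71 -0.    1.03  1.96] F [-0.1  0.3 -4.6] w 0.0561 g 55.3
```

Request:
{"op": "drive_tool", "data": {"rows": [[[0,0,0],[0,0,-0.1],5],[[0,0,0],[0,0,0],5],[[0,0,0],[0,0,0],5]]}}

```text
clock: 24.45
position: [0.521, 0.2457, 0.0717]
ee_rot: [-0.0, 0.999, -0.036, 0.0]
contact_force: [-1.2, -0.1, 0.5]
width: 0.0558
gripper_force: 55.8
```

Contact is made. I'll press 0.5 mm more, release, rise, and check from above.

Request:
{"op": "drive_tool", "data": {"rows": [[[0,0,0],[0,0,-0.05],5],[[0,0,0],[0,0,0],5.8],[[0,0,0],[0,0,0],7],[[0,0,0],[0,0,0],8.5],[[0,0,0],[0,0,0],8.5],[[0,0,0],[0,0,1],8.5],[[0,0,0],[0,0,3],8.5],[[0,0,0],[0,0,4],8.5]]}}

```text
clock: 25.45
position: [0.5203, 0.2454, 0.1513]
ee_rot: [0.0, 0.999, -0.036, -0.001]
contact_force: [0.1, -0.2, 0.0]
width: 0.085
gripper_force: 0.0
```

Request:
{"op": "drive_tool", "data": {"rows": [[[0,0,0],[0,0,4],8.5],[[0,0,0],[0,0,4],8.5],[[0,0,0],[0,-4,2],8.5],[[0,0,0],[0,-4,1],8.5],[[0,0,0],[0,-2,0],8.5],[[0,0,0],[0,0,0],8.5],[[0,0,0],[0,0,0],8.5]]}}

```text
clock: 26.32
position: [0.5206, 0.1465, 0.2601]
ee_rot: [-0.0, 0.999, -0.035, -0.001]
contact_force: [0.9, 0.3, 0.2]
width: 0.0851
gripper_force: 0.0
```

```bash
python3 - <<'E'
from edge import *
st(); b=eyes.get_image('wrist')[...,::-1];sc=eyes.get_image('scene')[...,::-1];t=eyes.get_image('top')[...,::-1]; st()
cv2.imwrite('pics/w9.png',b)
A=cv2.resize(b[60:380,0:270],(506,600),interpolation=cv2.INTER_CUBIC)
B=cv2.resize(sc[170:260,285:375],(294,300),interpolation=cv2.INTER_CUBIC)
C=cv2.resize(t[190:340,200:500],(294,300))
cv2.imwrite('pics/w9c.png',np.hstack([A,np.vstack([B,C])]))
fitrect(b,eyes.get_calibration('wrist'),.096,[.5204,.2452,-.072])
E
```

```text
t 26.32 p [0.5206 0.1465 0.2601] yaw -0.071 z [-1.3e-03  9.0e-04 -1.0e+00] q [0.14 0.2  1.5  0.   1.44 1.79] F [0.9 0.3 0.2] w 0.0851 g 0.0
t 26.48 p [0.5207 0.1466 0.2602] yaw -0.0699 z [-1.1e-03  3.0e-04 -1.0e+00] q [0.15 0.2  1.5  0.   1.44 1.79] F [-0.1  0.1 -0.1] w 0.0851 g 0.0
0 1 offset mm -0.4 slope 0.012 20
0 -1 offset mm 0.5 slope -0.006 20
1 1 offset mm -1.5 slope 0.008 30
1 -1 offset mm -2.0 slope 0.001 17
```

View pics/w9c.png

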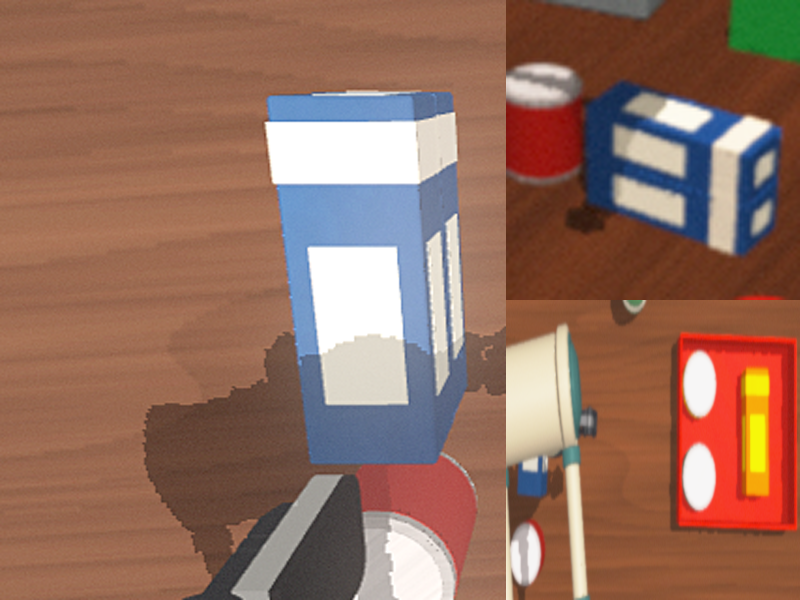

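The upper carton sits squarely on the lower one: the bands and side faces line up, with offsets of about 2 mm at most and less than 0.01 rad of turn. The orange carton is flat in the tote, the tins and can are where they were, and the arm is clear.

```bash
python3 -c "
from rig import job
print(job.sign_off())"
```

```text
the job is handed in; nothing more can be done
None
```

The orange carton lies flat in the tote, the upper blue carton is back squarely on the lower one (within about 2 mm), and the job was handed in at about 26.5 s of the 67 s allowed.

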